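# Clamp a block with the removable crank

## Task

Fit the loose crank from the blue mat fully down onto the square shaft of the green clamp and wind it clockwise, carefully, by feel, until the beech block is squeezed against the fixed stop with the sprung jaw face pushed in by about 5 mm of its 12 mm - not crushed. Then lift the crank straight off, leaving the block clamped, and lay it back down flat, knob up, with its hub on the blue mat. Do not touch the block with the gripper, and leave the other tools where they lie.

Things in the scene. Friction and masses are not known exactly. Their poses are not given: they have to be found in the camera images.
- crank_grip (a point): Centre of the red grip boss atop the loose crank's hub: 32 mm along the crank's x, 24 mm across y (grip here), 25 mm high; 41 mm above the hub's flat underside, on the socket's axis. Steel hub below: 36 x 36 x 29 mm. Arm along the crank's +x, 18 mm wide, 8 mm thick, underside 8 mm above the hub's underside. z is up. About 0.3 kg. Lies on its hub and a foot under the knob.
- crank_socket (a point): Middle of the crank's hub underside (the mouth of the socket), 41 mm below crank_grip. The socket opens downward: 17.6 mm square, sides along the crank's x and y, 24 mm deep, chamfered mouth.
- knob_centre (a point): Centre of the black upright knob of the crank: a freely spinning round grip 22 mm in diameter and 40 mm high, 75 mm from the socket's axis along the crank's +x, its centre 38 mm above the underside of the hub. Pinched from above, it can be led round in a circle without turning the gripper.
- shaft_seat (a point): On the axis of the clamp's upright steel drive shaft, at the shoulder where the hub's underside rests when fully home (72 mm above the board). The shaft above it: 16 mm square, 18.5 mm high plus a 4.5 mm round tapered nose. x and y are square to its sides and turn with it; the crank fits in any of four quarter turns with about 0.1 rad of play.
- clamp_shaft (a joint): Turn of the shaft in rad, grows clockwise seen from above (closing); range -0.2 to 4.6; 1 rad moves the jaw 16 mm. Stiff: 0.55 N m friction (7 N at the knob), stays where left; each 10 N of squeeze adds 0.16 N m (2 N at the knob). The squeeze begins at a value from 1.5 to 3.4 that differs every time (hidden screw adjustment of the jaw face, +-14 mm): it must be felt or watched.
- clamp: Green rack clamp bolted to the board, base 110 x 285 x 8 mm, origin on the board under its middle. The jaw closes along its +y; gearbox with the shaft 105 mm along -y. A carriage 46 mm high carries the sprung jaw face (4 N per mm pushed in, 12 mm travel, yellow coils behind it); it pushes the block (under 2 N) to the stop, then squeezes. Only the shaft rises above 64 mm.
- fixed_stop: Green fixed stop of the clamp with a black rubber face, 110 mm wide, 44 mm high; its origin is at its foot, 128 mm from the clamp's origin along the clamp's +y; its face lies 13 mm nearer.
- block: Beech spacer block 60 x 97 x 46 mm lying loose on the clamp's bed between jaw and stop, its 60 mm across the jaws (along the clamp's y); origin at the centre of its underside. It starts 4 to 14 mm short of the stop.
- mat_top (a point): Centre of the top of the blue mat (150 mm along its x, 220 mm along its y, 4 mm thick, fixed on the board), where the crank lies at first and must lie at the end.
- chisel: Bench chisel, 30 x 282 x 30 mm, long along its y, lying at the back; leave it alone.
- folding_rule: Folded yellow rule, 16 x 236 x 19 mm, long along its y, at the back left; leave it alone.
- sanding_block: Dark sanding block, 67 x 122 x 32 mm, long along its y, at the left; leave it alone.

How it is judged:
On the way, in this order (a step that is already met when the one before it is completed fails the run):
1. the crank is fully home on the square shaft (horizontal distance between crank_grip and shaft_seat below 0.006 m and z of crank_grip in the frame of shaft_seat below 0.045 m and angle between crank_grip's own z axis and vertical below 0.1 rad), for 0.2 s.
2. with the crank still home, the block is squeezed against the fixed stop with 12 to 30 N (sprung face pushed in 3 to 7.5 mm) (all of step 1 and contact force between block and fixed_stop between 12 and 30 N), for 0.3 s.
3. the crank is lifted clear of the shaft and the block stays clamped (contact force between block and fixed_stop between 12 and 30 N and z of crank_grip in the frame of shaft_seat above 0.07 m), for 0.1 s.
At the end, for the whole second after the job is handed in: The block is held against the fixed stop with 12 to 30 N (sprung face pushed in 3 to 7.5 mm), and the crank lies flat, knob up (within 0.12 rad), with the middle of its hub over the blue mat (contact force between block and fixed_stop between 12 and 30 N and x of crank_grip in the frame of mat_top between -0.075 and 0.075 m and y of crank_grip in the frame of mat_top between -0.11 and 0.11 m and z of crank_grip in the frame of mat_top below 0.048 m and angle between crank_grip's own z axis and vertical below 0.12 rad and linear speed of block below 0.01 m/s); the robot touches nothing.
It fails at once if the block is squeezed with more than 40 N (sprung face pushed in 10 mm) (contact force between block and fixed_stop above 40 N).
It fails at once if the gripper touches the block (contact force between the fingers and block above 1 N).
It fails at once if another tool is moved by more than 30 mm (distance of any of chisel, folding_rule, sanding_block from where it was at the start of the episode above 0.03 m).
It also fails if it takes over 72 s, if anything falls off the work surface, if the arm or the gripper's body presses on something with over 40 N, if the wrist force passes 120 N, or if a joint passes its speed limit or range.

## Robot

A 7-joint arm with a two-finger parallel gripper is mounted at the origin on the work surface; the furniture and walls round the work are solid. World frame = base frame: x ahead of the robot, y to its left, z up, the work surface at z = 0. Lengths are in m, angles in rad, forces in N, time in s.
With the tool pointing down it reaches from about 0.35 to 0.9 m from the base axis. Payload 8.1 kg.
Tool frame: the origin (TCP) lies at the very end of the fingers, on their centre line; the grasp point (between the pads) lies 19 mm behind it (grasp_offset is the distance from the TCP to the grasp point, in m); z points along the fingers, y is the line along which they close (so a half turn about z gives the same grasp; the last joint's range is limited). The gripper opens to 92 mm and grips with 3 to 60 N. Pads are 19 mm wide; open, the fingers measure 130 mm over their backs; the gripper's body (75 mm by 190 mm) begins 47 mm behind the grasp point.
Start: joints at [-1.307, 0.434, 0.025, 1.573, -0.012, 1.134, -0.075], TCP at [0.224, 0.583, 0.227] pointing down, gripper open.
Joint ranges: [-2.62, 2.62], [-0.44, 2.09], [-1.27, 1.32], [0.08, 2.57], [-1.32, 4.46], [0.12, 2], [-2.74, 2.74]. Speed limits (rad/s): [2.22, 2.22, 3.01, 3.01, 3.14, 3.14, 3.14].

## Interface

Orientations are given as a rotation vector (axis times angle).
In Python, from cell import observe, get_image, camera_params, sign_off, silhouettes, grasp_offset gives the robot as it stands. The module is installed in compiled form; this text tells all that it offers.
- The arm moves only by the tool jog_arm, never from a script. Its argument "motion" is a list that holds one entry, the list of rows, each a list of 7 numbers: the shift along the tool's x, y, z in m, then the turn, a rotation vector about the tool's x, y, z in rad, then the closure, from -1 (fully open) to 1 (shut), so that 0 is half open. In form: [[[dx, dy, dz, wx, wy, wz, hand], ...]]. A call has 1 to 10 rows; each row is the pose to reach, as a shift and turn from the pose commanded when the call began, along the tool's axes at that moment; what a row does not reach only later rows make up. A row lasts 1/12 s, in which the tool goes at most 41.7 mm and 7.16 degrees, less where a joint would pass 70% of its speed; a pose out of reach is approached as far as the arm can. A call with a gripper value outside its range is refused whole. The fingers move at their own pace and stop on an object; "force" is the grip in N (left out, the last holds). Time passes only in rows, so rows that repeat a pose let the fingers close. It gives the time, the measured TCP pose, the force, the opening and the grip force at its end, in the units of the state.
- observe(): the state, without advancing time (a new reading comes with each control period).
- get_image(name): name is "side" or "top" or "wrist"; returns the picture (420x560x3 uint8, red, green, blue); there is no depth.
- camera_params(name): a dict with "vertical_fov" (degrees; the focal length in pixels is half the picture's height over the tangent of half this angle, whatever the lens; pixels are square), "cx", "cy" (the principal point, pixels), "T" (4x4, takes a point from camera to world coordinates). Camera axes: x right, y down, z forward; pixel columns grow to the right and rows downward; lengths in m; the calibration is good to about 2 mm. A picture is of the moment at which its call begins: read the wrist's pose just before it. camera_params takes no time and is no camera call; for the wrist camera it gives the pose at the moment of the call.
- sign_off(): hands the job in; it is judged then, once.
Trained networks look in the newest picture that a camera, given by its name, has taken for a name from the list of things; names that differ only in an ending like _2 or _b are one class to them, and where a whole thing is asked for, a point or a joint stands for the part that bears it (a point fixed in the world has none). Each returns a list of dicts, best first, with "p" (0 to 1); they miss things now and then, are a little off and sometimes report something else, mostly with a low value. They report only what shows in the picture. A call takes as long as a camera call.
- silhouettes(query, camera): "mask" (420x560 bool, what is visible of it) and "pixel" ([column, row] in pixels, amid what is visible of it).
The state is a dict: "clock": time; "joints": joint angles; "dq": joint speeds; "joint_efforts": joint torques, N m; "position": TCP position; "ee_rot": TCP orientation; "force": force on the tool from outside, world axes, zero at the start; "ft_torque": the same for the moment, N m; "width": opening from 0.0 (shut) to 1.0 (fully open); "gripper_force": force on a finger pad.
Only numpy, scipy, OpenCV 4.12 (cv2) and the standard library are available. Lean on these libraries where they do the work, as an engineer would, in place of code of your own. Each camera call takes 0.05 s, during which the arm holds its last target. There are 200 camera calls.

## Working session

There is one attempt and no reset: what is moved stays moved. The work goes in short steps, Python scripts to look and compute and a tool call to move; the robot and the scene stay as the last step left them, time stands still between calls to the robot, and variables do not carry over. Pictures are saved under pics/ and viewed, at most 11 in all, crops included, and the job is handed in when it is done.

Besides the shell and the picture viewer there is one more tool, called after ">>>" as a command line: name --argument value ..., lists and objects as JSON in quotes. jog_arm: Moves the arm, as the interface text tells. Its arguments: {"type":"object","properties":{"motion":{"type":"array"},"force":{"type":"number"}},"required":["motion"]}

```bash
mkdir -p pics; cat > h.py <<'E'
import numpy as np,cv2
from cell import *
from scipy.spatial.transform import Rotation as R
def shot(cam,fn=None):
    p=camera_params(cam);im=get_image(cam)
    if fn: cv2.imwrite('pics/'+fn,im[:,:,::-1])
    return im,p
def f_of(p): return 210/np.tan(np.radians(p['vertical_fov'])/2)
def toplane(p,px,z):
    f=f_of(p);T=np.array(p['T']);px=np.atleast_2d(px).astype(float)
    d=np.c_[(px[:,0]-p['cx'])/f,(px[:,1]-p['cy'])/f,np.ones(len(px))]@T[:3,:3].T
    return T[:3,3]+d*((z-T[2,3])/d[:,2])[:,None]
def proj(p,X):
    T=np.array(p['T']);c=(np.atleast_2d(X)-T[:3,3])@T[:3,:3];f=f_of(p)
    return np.c_[c[:,0]/c[:,2]*f+p['cx'],c[:,1]/c[:,2]*f+p['cy']]
def totool(v):
    return R.from_rotvec(observe()['ee_rot']).inv().apply(v)
E
python3 - <<'E'
from h import *
s=observe();print(s)
for c in ['top','side']:
    im,p=shot(c,c+'0.png');print(c,p)
    for q in ['crank_grip','knob_centre','clamp_shaft','shaft_seat','mat_top','clamp','block']:
        r=silhouettes(q,c)[:2];print(q,[(x['p'],x['pixel'],int(x['mask'].sum())) for x in r])
E
```

```text
{'clock': 0.0, 'joints': array([-1.30658607,  0.43520971,  0.02500497,  1.57411298, -0.0115912 ,
        1.13396402, -0.07509837]), 'dq': array([ 0.0003102 ,  0.00078903,  0.00124419,  0.00024545, -0.00054095,
        0.00043072,  0.00058124]), 'joint_efforts': array([-4.67650116e-04, -6.67862034e+01,  9.84622948e-01, -3.14454782e+01,
       -6.05442119e-02,  4.31448966e-02,  1.67554613e-04]), 'position': array([0.22404156, 0.5829209 , 0.22594743]), 'ee_rot': array([-5.73081661e-01, -3.08875570e+00,  2.42584900e-03]), 'force': array([ 0.8470398 ,  0.15094556, -0.3450765 ]), 'ft_torque': array([ 0.04623099, -0.03649027, -0.00824102]), 'gripper_force': 0.0, 'width': 1.001221861952209}
top {'vertical_fov': 57.824395190970165, 'cx': 279.6052673954707, 'cy': 210.32835282407797, 'T': array([[-0.0372436 , -0.97845638,  0.20306657,  0.43546376],
       [-0.99930387,  0.03602619, -0.00968954,  0.0935107 ],
       [ 0.00216507, -0.20328609, -0.97911699,  0.92249951],
       [ 0.        ,  0.        ,  0.        ,  1.        ]])}
crank_grip [(0.83, [219.4, 263.4], 534)]
knob_centre [(0.96, [219
[... 310 characters left out ...]
ertical_fov': 46.12539778923134, 'cx': 283.3048612556648, 'cy': 208.39104764973484, 'T': array([[-0.67906193,  0.63724927, -0.36440124,  1.03719096],
       [ 0.73402323,  0.59566853, -0.32617312,  0.46108653],
       [ 0.00920877, -0.48897072, -0.87225159,  1.07982301],
       [ 0.        ,  0.        ,  0.        ,  1.        ]])}
crank_grip [(0.75, [362.5, 221.1], 555)]
knob_centre [(0.65, [363.1, 220.9], 553)]
clamp_shaft [(0.41, [305.8, 171.2], 111)]
shaft_seat [(0.57, [303.3, 169.9], 147), (0.35, [373.8, 233.7], 4424)]
mat_top [(0.65, [373.7, 233.0], 4445)]
clamp [(0.78, [278.3, 171.1], 3675), (0.35, [363.1, 221.2], 468)]
block [(0.77, [245.3, 145.5], 1014), (0.3, [364.8, 221.3], 540)]
```

View pics/top0.png

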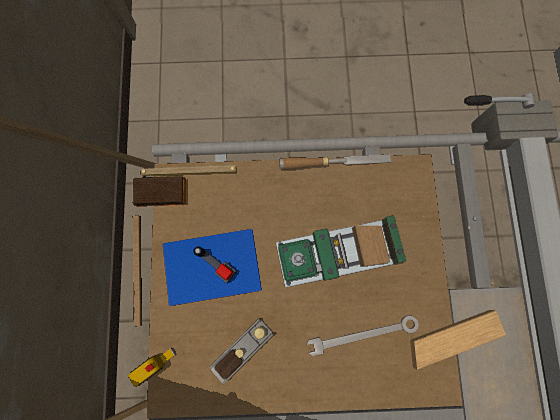

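View pics/side0.png

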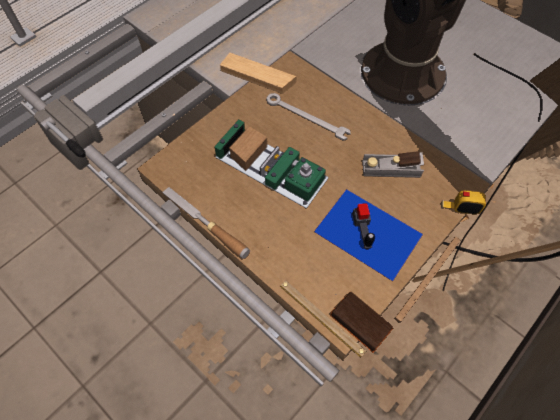

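The top view shows the crank's red boss at about (226,271), the knob at (199,252), the clamp shaft at (298,258) and the stop at about (396,240). The clamp's +y points to image right. The side view agrees.

```bash
python3 - <<'E'
from h import *
for c in ['top','side']:
    im,p=shot(c)
    hsv=cv2.cvtColor(im,cv2.COLOR_RGB2HSV)
    red=((hsv[...,0]<5)|(hsv[...,0]>175))&(hsv[...,1]>180)&(hsv[...,2]>90)
    box=(slice(180,310),slice(160,265)) if c=='top' else (slice(190,250),slice(330,400))
    m=np.zeros_like(red);m[box]=red[box]
    ys,xs=np.nonzero(m);print(c,'red',len(xs),xs.mean(),ys.mean(),toplane(p,[xs.mean(),ys.mean()],.052)[0])
    print('knob',toplane(p,[199,251] if c=='top' else [370,238],.06)[0],'shaft',toplane(p,[298,258] if c=='top' else [306,167],.095)[0],'stop',toplane(p,[396,240] if c=='top' else [230,138],.044)[0])
T=camera_params('wrist');s=observe()
Rw=R.from_rotvec(s['ee_rot']).as_matrix();print('R',Rw.round(3));print('cam in tool',(Rw.T@(T['T'][:3,3]-s['position'])).round(3),(Rw.T@T['T'][:3,:3]).round(3),T['vertical_fov'])
E
```

```text
top red 141 223.38297872340425 271.2836879432624 [0.4799447  0.21724365 0.052     ]
knob [0.52702531 0.27096088 0.06      ] shaft [0.50020376 0.04942317 0.095     ] stop [ 0.5373417  -0.18284301  0.044     ]
side red 130 363.10769230769233 210.56923076923076 [0.48207237 0.2199682  0.052     ]
knob [0.53236417 0.27820172 0.06      ] shaft [0.504799  0.0552224 0.095    ] stop [ 0.54477195 -0.17128108  0.044     ]
R [[-0.933  0.359  0.   ]
 [ 0.359  0.933  0.   ]
 [ 0.     0.    -1.   ]]
cam in tool [ 0.067  0.001 -0.159] [[ 0.    -0.968 -0.252]
 [ 1.     0.    -0.   ]
 [ 0.    -0.252  0.968]] 66.25084741280916
```

>>> jog_arm --motion '[[[-0.037, -0.025, 0, 0, 0, 0.12, -1], [-0.074, -0.049, 0, 0, 0, 0.24, -1], [-0.111, -0.074, 0, 0, 0, 0.36, -1], [-0.148, -0.099, 0, 0, 0, 0.48, -1], [-0.185, -0.124, 0, 0, 0, 0.6, -1], [-0.222, -0.148, 0, 0, 0, 0.72, -1], [-0.259, -0.173, 0, 0, 0, 0.84, -1], [-0.296, -0.198, 0, 0, 0, 0.96, -1], [-0.333, -0.222, 0, 0, 0, 1.08, -1], [-0.37, -0.247, 0, 0, 0, 1.2, -1]]]'

```text
clock: 1.73
position: [0.4656, 0.2415, 0.2271]
ee_rot: [-2.223, -2.219, -0.002]
force: [0.7, 1.3, -0.3]
width: 0.998
gripper_force: 0.0
```

>>> jog_arm --motion '[[[0, 0, 0, 0, 0, 0.12, -1], [0, 0, 0, 0, 0, 0.24, -1], [0, 0, 0, 0, 0, 0.36, -1], [0, 0, 0, 0, 0, 0.48, -1], [0, 0, 0, 0, 0, 0.6, -1], [0, 0, 0, 0, 0, 0.74, -1], [0, 0, 0, 0, 0, 0.74, -1], [0, 0, 0, 0, 0, 0.74, -1]]]'

```text
clock: 2.4
position: [0.4646, 0.2433, 0.2268]
ee_rot: [2.87, 1.277, 0.0]
force: [-0.3, 0.1, -1.1]
width: 1.0
gripper_force: 0.0
```

```bash
python3 - <<'E'
from h import *
s=observe();print(s['clock'],s['position'],s['joints'].round(3),R.from_rotvec(s['ee_rot']).as_matrix().round(3))
im,p=shot('wrist','w1.png')
for q in ['crank_grip','knob_centre','clamp_shaft','clamp']:
    r=silhouettes(q,'wrist')[:2];print(q,[(x['p'],x['pixel'],int(x['mask'].sum())) for x in r])
for n,X in dict(g=[.481,.2185,.057],k=[.531,.274,.06],s=[.502,.052,.095]).items(): print(n,proj(p,X))
E
```

```text
2.4 [0.46461652 0.24333551 0.22676157] [-1.018  0.288  0.555  1.85  -0.173  1.052 -1.128] [[ 0.669  0.743  0.   ]
 [ 0.743 -0.669 -0.   ]
 [ 0.     0.    -1.   ]]
crank_grip [(0.96, [303.3, 181.0], 2216)]
knob_centre [(0.56, [304.2, 178.4], 2294)]
clamp_shaft []
clamp [(0.67, [410.8, 252.4], 1120), (0.22, [359.9, 2.5], 223)]
g [[307.27123826 199.88053237]]
k [[309.16181654 126.29492083]]
s [[432.73126972 313.14501471]]
```

View pics/w1.png

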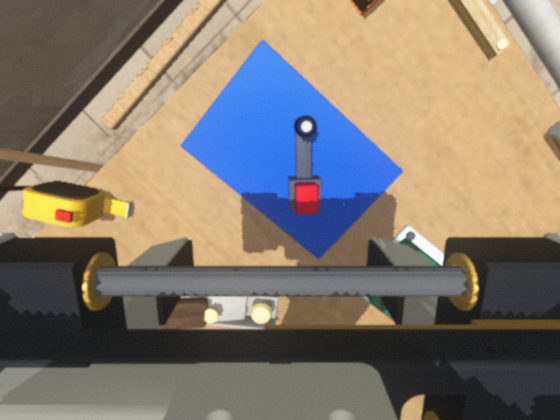

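```bash
cat >> h.py <<'E'
def redtop(im,box=None):
    hsv=cv2.cvtColor(im,cv2.COLOR_RGB2HSV)
    red=((hsv[...,0]<6)|(hsv[...,0]>174))&(hsv[...,1]>170)&(hsv[...,2]>150)
    if box: m=np.zeros_like(red);b=(slice(box[1],box[3]),slice(box[0],box[2]));m[b]=red[b];red=m
    c=max(cv2.findContours(red.astype(np.uint8),0,2)[0],key=cv2.contourArea)
    return c
E
python3 - <<'E'
from h import *
im,p=shot('wrist')
c=redtop(im,(280,160,335,225));r=cv2.minAreaRect(c);print(r,cv2.boxPoints(r))
for z in (.0575,.045): print(z,toplane(p,cv2.boxPoints(r),z).round(4).tolist(),toplane(p,[r[0]],z))
k=toplane(p,[[306,126]],.0635)[0];print('knob top',k)
g=toplane(p,[r[0]],.055)[0];d=(k-g)[:2];print(np.linalg.norm(d),np.degrees(np.arctan2(d[1],d[0])))
e=toplane(p,[r[0]],.055)[0]-[*observe()['position'][:2],0];print('tool shift',totool(e))
E
```

```text
((306.0, 195.0), (20.0, 22.0), 90.0) [[295. 185.]
 [317. 185.]
 [317. 205.]
 [295. 205.]]
0.0575 [[0.482, 0.2389, 0.0575], [0.4989, 0.2237, 0.0575], [0.4851, 0.2074, 0.0575], [0.4679, 0.2229, 0.0575]] [[0.48351325 0.22329205 0.0575    ]]
0.045 [[0.4809, 0.2368, 0.045], [0.4984, 0.221, 0.045], [0.4841, 0.2041, 0.045], [0.4663, 0.2202, 0.045]] [[0.48247656 0.22058093 0.045     ]]
knob top [0.52876858 0.2762826  0.0635    ]
0.07023255038378523 49.66044339626741
tool shift [-0.00266361  0.02745184 -0.05500156]
```

>>> jog_arm --motion '[[[-0.0075, 0.0275, 0, 0, 0, 0, -1], [-0.0075, 0.0275, 0.04, 0, 0, 0, -1], [-0.0075, 0.0275, 0.08, 0, 0, 0, -1], [-0.0075, 0.0275, 0.12, 0, 0, 0, -1], [-0.0075, 0.0275, 0.15, 0, 0, 0, -1], [-0.0075, 0.0275, 0.17, 0, 0, 0, -1], [-0.0075, 0.0275, 0.18, 0, 0, 0, -1], [-0.0075, 0.0275, 0.19, 0, 0, 0, -1], [-0.0075, 0.0275, 0.19, 0, 0, 0, -1], [-0.0075, 0.0275, 0.19, 0, 0, 0, -1]]]'

```text
clock: 3.53
position: [0.4806, 0.2193, 0.0373]
ee_rot: [-2.872, -1.273, -0.001]
force: [1.2, 0.5, -0.8]
width: 1.002
gripper_force: 0.0
```

>>> jog_arm --motion '[[[0, 0, 0, 0, 0, 0, 0], [0, 0, 0, 0, 0, 0, 0.2], [0, 0, 0, 0, 0, 0, 0.4], [0, 0, 0, 0, 0, 0, 0.6], [0, 0, 0, 0, 0, 0, 1], [0, 0, 0, 0, 0, 0, 1], [0, 0, 0, 0, 0, 0, 1], [0, 0, 0, 0, 0, 0, 1], [0, 0, 0, 0, 0, 0, 1], [0, 0, 0, 0, 0, 0, 1]]]' --force 40

```text
clock: 4.37
position: [0.48, 0.2192, 0.0367]
ee_rot: [2.872, 1.273, -0.0]
force: [0.2, 1.0, -0.4]
width: 0.32
gripper_force: 0.0
```

>>> jog_arm --motion '[[[0, 0, 0, 0, 0, 0, 1], [0, 0, 0, 0, 0, 0, 1], [0, 0, 0, 0, 0, 0, 1], [0, 0, 0, 0, 0, 0, 1], [0, 0, 0, 0, 0, 0, 1], [0, 0, 0, 0, 0, 0, 1]]]'

```text
clock: 4.87
position: [0.4801, 0.2191, 0.0367]
ee_rot: [2.872, 1.273, 0.0]
force: [0.7, 0.6, -1.7]
width: 0.263
gripper_force: 39.6
```

>>> jog_arm --motion '[[[0, 0, -0.02, 0, 0, 0, 1], [0, 0, -0.05, 0, 0, 0, 1], [0, 0, -0.09, 0, 0, 0, 1], [-0.03, 0.009, -0.13, 0, 0, 0, 1], [-0.07, 0.02, -0.13, 0, 0, 0, 1], [-0.105, 0.03, -0.13, 0, 0, 0, 1], [-0.14, 0.04, -0.13, 0, 0, 0, 1], [-0.16, 0.046, -0.13, 0, 0, 0, 1], [-0.169, 0.0485, -0.13, 0, 0, 0, 1], [-0.169, 0.0485, -0.13, 0, 0, 0, 1]]]'

```text
clock: 5.7
position: [0.4011, 0.0596, 0.1666]
ee_rot: [-2.873, -1.269, 0.001]
force: [-0.5, 1.0, -4.5]
width: 0.259
gripper_force: 39.6
```

>>> jog_arm --motion '[[[0, 0, 0, 0, 0, 0, 1], [0, 0, 0, 0, 0, 0, 1], [0, 0, 0, 0, 0, 0, 1]]]'

```text
clock: 5.95
position: [0.4032, 0.0626, 0.1667]
ee_rot: [2.87, 1.276, 0.0]
force: [0.6, 0.1, -4.1]
width: 0.257
gripper_force: 39.6
```

```bash
python3 - <<'E'
from h import *
s=observe();print(s['clock'],s['position'],s['ee_rot'],s['joints'].round(3),s['width'],s['force'])
im,p=shot('wrist','w2.png')
q=proj(p,[.502,.052,.095])[0];print(q)
for n in ['clamp_shaft','shaft_seat']:
    print(n,[(x['p'],x['pixel'],int(x['mask'].sum())) for x in silhouettes(n,'wrist')[:2]])
np.save('q.npy',q)
x,y=q.astype(int);x=min(max(x,60),500);y=min(max(y,50),370)
big=cv2.resize(im[y-50:y+50,x-60:x+60],None,fx=3.2,fy=3.2,interpolation=2)
sm=cv2.resize(im,None,fx=.71,fy=.76)
out=np.zeros((320,400+384,3),np.uint8);out[:319,:398]=sm[:319,:398];out[:,400:]=big
print('crop origin',x-60,y-50)
cv2.imwrite('pics/w2c.png',out[:,:,::-1])
E
```

```text
5.95 [0.40321606 0.06257844 0.1666665 ] [2.87036913e+00 1.27589639e+00 3.13689651e-04] [-0.829  0.156  0.625  2.185 -0.123  0.834 -0.861] 0.2571703789048572 [ 0.62064668  0.07481168 -4.10810546]
[394.551119   140.06136568]
clamp_shaft [(0.57, [381.6, 134.8], 1265)]
shaft_seat []
crop origin 334 90
```

View pics/w2c.png

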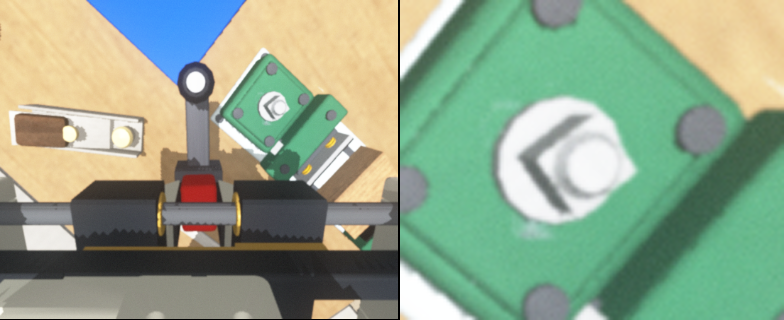

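The shaft nose is at about (394.4,140.4), matching the prediction of (394.6,140.1). Its square is turned roughly 15° from the clamp's sides, so I'll fit the yaw with an overlay.

```bash
python3 - <<'E'
from h import *
im,p=shot('wrist')
n=toplane(p,[[394.4,140.4]],.095)[0];d=toplane(p,[[384.6,140.3]],.072)[0];print(n,d)
a=(n+d)[:2]/2 if np.linalg.norm((n-d)[:2])<.006 else n[:2]
a=n[:2]
tiles=[]
x0,y0,k=355,105,5
big=cv2.resize(im[y0:y0+62,x0:x0+80],None,fx=k,fy=k,interpolation=2)
def sq(y,z): 
    t=np.radians(y+45+90*np.arange(4));return np.c_[a[0]+.01131*np.cos(t),a[1]+.01131*np.sin(t),np.full(4,z)]
for yaw in (None,-2,-9,-16):
    b=big.copy()
    if yaw is not None:
        for z,c in ((.0905,(255,0,0)),(.072,(0,0,255))):
            q=((proj(p,sq(yaw,z))-[x0,y0]+.5)*k).astype(int);cv2.polylines(b,[q],True,c,1)
    tiles.append(b)
o=np.vstack([np.hstack(tiles[:2]),np.hstack(tiles[2:])])[:600]
cv2.imwrite('pics/w2d.png',o[:,:,::-1]);print(o.shape)
E
```

```text
[0.50131503 0.05128948 0.095     ] [0.50099511 0.05021597 0.072     ]
(600, 800, 3)
```

View pics/w2d.png

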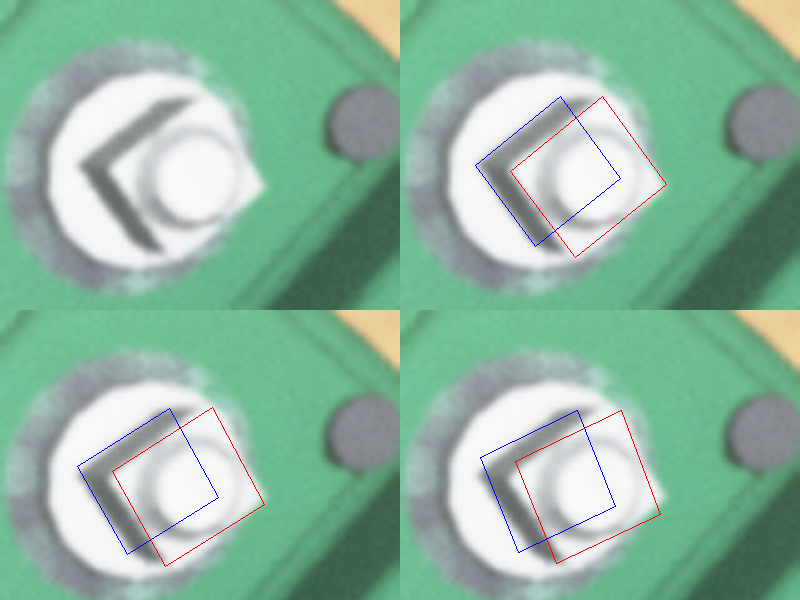

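```bash
python3 - <<'E'
from h import *
im,p=shot('wrist');s=observe()
g=im.max(2);m=(g<70).astype(np.uint8);m[:75]=0;m[140:]=0;m[:,:240]=0;m[:,310:]=0
c=max(cv2.findContours(m,0,2)[0],key=cv2.contourArea);x,y,w,h=cv2.boundingRect(c);print(x,y,w,h)
g2=(im.min(2)>150).astype(np.uint8);g2[:90]=0;g2[130:]=0;g2[:,:262]=0;g2[:,295:]=0
ys,xs=np.nonzero(g2);print('cap',xs.mean(),ys.mean(),len(xs),np.ptp(xs),np.ptp(ys))
for z in (s['position'][2]+.025,):
  k=toplane(p,[[xs.mean(),ys.mean()]],z)[0];Rm=R.from_rotvec(s['ee_rot']);print('knob in tool',Rm.inv().apply(k-s['position']), 'cap diam mm',np.ptp(xs)/f_of(p)*(p['T'][2,3]-z)*1e3)
r=cv2.minAreaRect(redtop(im,(240,200,320,330)));print(r)
E
```

```text
262 111 38 25
cap 275.14098360655737 107.43934426229508 610 26 27
knob in tool [ 0.07557218 -0.00201806 -0.02502634] cap diam mm 10.78763193536303
((279.5, 254.0), (22.0, 47.0), 90.0)
```

>>> jog_arm --motion '[[[0.014, 0.02, 0, 0, 0, -0.12, 1], [0.028, 0.04, 0, 0, 0, -0.24, 1], [0.042, 0.06, 0, 0, 0, -0.36, 1], [0.05, 0.072, 0, 0, 0, -0.48, 1], [0.055, 0.079, 0, 0, 0, -0.6, 1], [0.057, 0.0806, 0, 0, 0, -0.68, 1], [0.057, 0.0806, 0, 0, 0, -0.68, 1], [0.057, 0.0806, 0, 0, 0, -0.68, 1], [0.057, 0.0806, 0, 0, 0, -0.68, 1]]]' --force 50

```text
clock: 6.95
position: [0.5, 0.0495, 0.1665]
ee_rot: [-2.286, -2.155, 0.001]
force: [0.4, -0.2, -4.2]
width: 0.255
gripper_force: 49.5
```

```bash
python3 - <<'E'
from h import *
s=observe();print(s['clock'],s['position'],s['force'],s['ft_torque']);r=R.from_rotvec(s['ee_rot']);m=r.as_matrix();print(m.round(4),np.degrees(np.arctan2(m[1,0],m[0,0])),s['joints'].round(2))
print(totool(np.array([.5012,.0510,s['position'][2]])-s['position']))
E
```

```text
6.95 [0.50004787 0.04954427 0.16654545] [ 0.37615473 -0.16719519 -4.22427031] [-0.17252111  0.04399368  0.01172954]
[[ 5.890e-02  9.983e-01 -6.000e-04]
 [ 9.983e-01 -5.890e-02 -0.000e+00]
 [-0.000e+00 -6.000e-04 -1.000e+00]] 86.62525124104889 [-0.59  0.32  0.49  1.97 -0.19  0.9  -0.06]
[ 1.52103085e-03  1.06444265e-03 -7.28106536e-07]
```

>>> jog_arm --motion '[[[0.0015, 0.001, 0.01, 0, 0, 0, 1], [0.0015, 0.001, 0.025, 0, 0, 0, 1], [0.0015, 0.001, 0.036, 0, 0, 0, 1], [0.0015, 0.001, 0.039, 0, 0, 0, 1], [0.0015, 0.001, 0.041, 0, 0, 0, 1], [0.0015, 0.001, 0.043, 0, 0, 0, 1], [0.0015, 0.001, 0.045, 0, 0, 0, 1], [0.0015, 0.001, 0.045, 0, 0, 0, 1]]]'

```text
clock: 7.62
position: [0.5019, 0.051, 0.1225]
ee_rot: [2.283, 2.158, 0.001]
force: [-2.4, -0.1, 4.4]
width: 0.256
gripper_force: 49.7
```

>>> jog_arm --motion '[[[0, -0.001, 0.0005, 0, 0, 0, 1], [0, -0.001, 0.001, 0, 0, 0.03, 1], [0, -0.001, 0.001, 0, 0, 0.06, 1], [0, -0.001, 0.001, 0, 0, 0.06, 1]]]'

```text
clock: 7.95
position: [0.5017, 0.0509, 0.1223]
ee_rot: [2.348, 2.085, 0.004]
force: [-1.5, -1.1, 9.3]
width: 0.257
gripper_force: 49.7
```

>>> jog_arm --motion '[[[0, 0, 0, 0, 0, -0.04, 1], [0, 0, 0, 0, 0, -0.08, 1], [0, 0, 0, 0, 0, -0.12, 1], [0, 0, 0, 0, 0, -0.15, 1], [0, 0, 0, 0, 0, -0.15, 1]]]'

```text
clock: 8.37
position: [0.5015, 0.0517, 0.1222]
ee_rot: [2.181, 2.261, 0.004]
force: [-3.5, 1.4, 8.6]
width: 0.256
gripper_force: 49.7
```

```bash
python3 - <<'E'
from h import *
s=observe();print(s['clock'],s['position'],s['force'],s['ft_torque']);m=R.from_rotvec(s['ee_rot']).as_matrix();print(m[:,2],np.degrees(np.arctan2(m[1,0],m[0,0])))
im,p=shot('wrist','w3.png')
o=np.hstack([cv2.resize(im,None,fx=.7,fy=.7),cv2.resize(im[90:300,180:380],None,fx=1.4,fy=1.4)])
cv2.imwrite('pics/w3c.png',o[:,:,::-1])
E
```

```text
8.3667 [0.5014871  0.05174308 0.12220158] [-3.4603536   1.42442459  8.6280999 ] [0.23273245 0.90203865 0.00173663]
[ 0.00217998  0.00176974 -0.99999606] 92.05824532407763
```

View pics/w3c.png

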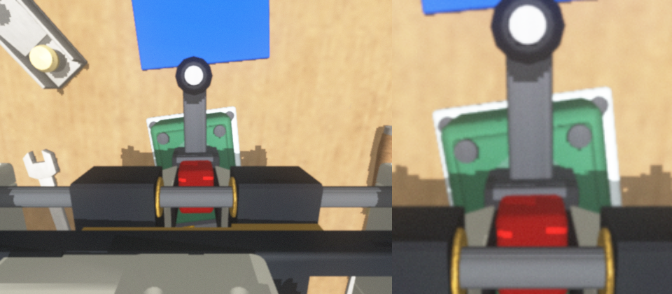

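>>> jog_arm --motion '[[[0.0003, -0.0008, 0, 0, 0, 0, 1], [0.0005, -0.0015, 0, 0, 0, 0.02, 1], [0.0005, -0.0015, 0, 0, 0, 0.05, 1], [0.0005, -0.0015, 0, 0, 0, 0.08, 1], [0.0005, -0.0015, 0, 0, 0, 0.08, 1]]]'

```text
clock: 8.83
position: [0.4995, 0.0515, 0.1211]
ee_rot: [2.274, 2.167, 0.002]
force: [1.2, -0.2, -3.1]
width: 0.259
gripper_force: 49.7
```

```bash
cat >> h.py <<'E'
def st():
    s=observe();m=R.from_rotvec(s['ee_rot']).as_matrix();print(s['clock'],s['position'].round(4),s['force'].round(2),s['ft_torque'].round(2),np.degrees(np.arctan2(m[1,0],m[0,0])).round(2),s['width'].round(3))
E
python3 -c "from h import *;st()"
```

```text
Traceback (most recent call last):
  File "h.py", line 25, in st
    s=observe();m=R.from_rotvec(s['ee_rot']).as_matrix();print(s['clock'],s['position'].round(4),s['force'].round(2),s['ft_torque'].round(2),np.degrees(np.arctan2(m[1,0],m[0,0])).round(2),s['width'].round(3))
                                                                                                                                                                                            ^^^^^^^^^^^^^^^^
AttributeError: 'float' object has no attribute 'round'
```

>>> jog_arm --motion '[[[0, 0, 0.002, 0, 0, 0, 1], [0, 0, 0.004, 0, 0, 0, 1], [0, 0, 0.006, 0, 0, 0, 1], [0, 0, 0.008, 0, 0, 0, 1], [0, 0, 0.008, 0, 0, 0, 1]]]'

```text
clock: 9.25
position: [0.4995, 0.0514, 0.1124]
ee_rot: [2.272, 2.169, 0.001]
force: [2.2, -0.7, -5.2]
width: 0.256
gripper_force: 49.7
```

```bash
sed -i "s/,s\['width'\].round(3))/,s['width'])/" h.py
python3 -c "from h import *;st()"
```

```text
9.25 [0.4995 0.0514 0.1124] [ 2.21 -0.72 -5.19] [-0.12 -0.65 -0.03] 87.37 0.2558025683017733
```

>>> jog_arm --motion '[[[0, 0.0004, 0.002, 0, 0, 0, 1], [0, 0.0005, 0.004, 0, 0, 0, 1], [0, 0.0005, 0.006, 0, 0, 0, 1], [0, 0.0005, 0.007, 0, 0, 0, 1], [0, 0.0005, 0.008, 0, 0, 0, 1], [0, 0.0005, 0.0085, 0, 0, 0, 1], [0, 0.0005, 0.0085, 0, 0, 0, 1], [0, 0.0005, 0.0085, 0, 0, 0, 1]]]'

```text
clock: 9.92
position: [0.4996, 0.0514, 0.1045]
ee_rot: [-2.272, -2.169, -0.0]
force: [-0.4, -0.0, 5.1]
width: 0.262
gripper_force: 49.7
```

```bash
python3 -c "from h import *;st()"
```

```text
9.9167 [0.4996 0.0514 0.1045] [-0.39 -0.05  5.15] [-0.19  0.22 -0.  ] 87.35 0.261922617392284
```

>>> jog_arm --motion '[[[0, 0, -0.0005, 0, 0, 0, -0.2], [0, 0, -0.0005, 0, 0, 0, -0.2], [0, 0, -0.0005, 0, 0, 0, -0.2], [0, 0, -0.0005, 0, 0, 0, -0.2], [0, 0, -0.015, 0, 0, 0, -0.2], [0, 0, -0.04, 0, 0, 0, -0.2], [0.035, -0.0005, -0.042, 0, 0, 0, -0.2], [0.075, -0.001, -0.042, 0, 0, 0, -0.2], [0.075, -0.001, -0.042, 0, 0, 0, -0.2], [0.075, -0.001, -0.042, 0, 0, 0, -0.2]]]'

```text
clock: 10.75
position: [0.5017, 0.1292, 0.146]
ee_rot: [-2.266, -2.175, -0.001]
force: [0.1, -0.1, 0.2]
width: 0.601
gripper_force: 0.0
```

```bash
python3 - <<'E'
from h import *
st()
im,p=shot('wrist');s=observe()
cv2.imwrite('pics/w4.png',im[:,:,::-1])
for q in ['knob_centre','crank_grip']: print([(x['p'],x['pixel'],int(x['mask'].sum())) for x in silhouettes(q,'wrist')[:2]])
print('expected knob top px',proj(p,[s['position'][0]+.0,s['position'][1],.130]))
E
```

```text
10.75 [0.5017 0.1292 0.146 ] [ 0.1  -0.07  0.18] [-0.13  0.1   0.05] 87.65 0.6006829581350914
[]
[(0.69, [278.0, 261.5], 2929)]
expected knob top px [[278.38281734 250.24741536]]
```

>>> jog_arm --motion '[[[0, 0, 0.005, 0, 0, 0, -0.2], [0, 0, 0.02, 0, 0, 0, -0.2], [0, 0, 0.04, 0, 0, 0, -0.2], [0, 0, 0.049, 0, 0, 0, -0.2], [0, 0, 0.049, 0, 0, 0, 0.3], [0, 0, 0.049, 0, 0, 0, 0.5], [0, 0, 0.049, 0, 0, 0, 1], [0, 0, 0.049, 0, 0, 0, 1], [0, 0, 0.049, 0, 0, 0, 1], [0, 0, 0.049, 0, 0, 0, 1]]]' --force 40

```text
clock: 11.73
position: [0.5024, 0.1265, 0.0978]
ee_rot: [2.272, 2.17, 0.002]
force: [0.6, 0.2, 0.5]
width: 0.227
gripper_force: 40.0
```

>>> jog_arm --motion '[[[0, 0, 0, 0, 0, 0, 1], [0, 0, 0, 0, 0, 0, 1], [0, 0, 0, 0, 0, 0, 1], [0, 0, 0, 0, 0, 0, 1]]]'

```text
clock: 12.07
position: [0.5022, 0.1266, 0.0974]
ee_rot: [2.272, 2.17, 0.001]
force: [-0.3, 0.9, 2.5]
width: 0.226
gripper_force: 40.0
```

```bash
python3 -c "from h import *;st()"
```

```text
12.0667 [0.5022 0.1266 0.0974] [-0.34  0.94  2.52] [ 0.14  0.01 -0.02] 87.37 0.22605725708362334
```

```bash
cat > arc.py <<'E'
import sys
from h import *
# arc rows from current commanded angle th0 (deg) by n steps of d rad clockwise, r=.0752
th0,n,d=float(sys.argv[1]),int(sys.argv[2]),float(sys.argv[3])
psi=np.radians(87.37);ex=np.array([np.cos(psi),np.sin(psi)]);ey=np.array([np.sin(psi),-np.cos(psi)])
P=lambda t:.0752*np.array([np.cos(t),np.sin(t)])
t0=np.radians(th0)
print([[round(float((P(t0-i*d)-P(t0))@e),4) for e in (ex,ey)] for i in range(1,n+1)],'end',np.degrees(t0-n*d))
E
python3 arc.py 88 9 0.1; python3 arc.py 36.43 9 .1
```

```text
[[-0.0003, 0.0075], [-0.0013, 0.015], [-0.0031, 0.0223], [-0.0056, 0.0293], [-0.0088, 0.0362], [-0.0127, 0.0426], [-0.0172, 0.0486], [-0.0222, 0.0542], [-0.0278, 0.0592]] end 36.43379843822591
[[-0.0061, 0.0044], [-0.0125, 0.0083], [-0.0194, 0.0114], [-0.0265, 0.0138], [-0.0338, 0.0156], [-0.0412, 0.0166], [-0.0488, 0.0168], [-0.0563, 0.0163], [-0.0637, 0.015]] end -15.136201561774094
```

>>> jog_arm --motion '[[[-0.0003, 0.0075, 0, 0, 0, 0, 1], [-0.0013, 0.015, 0, 0, 0, 0, 1], [-0.0031, 0.0223, 0, 0, 0, 0, 1], [-0.0056, 0.0293, 0, 0, 0, 0, 1], [-0.0088, 0.0362, 0, 0, 0, 0, 1], [-0.0127, 0.0426, 0, 0, 0, 0, 1], [-0.0172, 0.0486, 0, 0, 0, 0, 1], [-0.0222, 0.0542, 0, 0, 0, 0, 1], [-0.0278, 0.0592, 0, 0, 0, 0, 1]]]'

```text
clock: 12.82
position: [0.5599, 0.0976, 0.0973]
ee_rot: [-2.268, -2.169, -0.001]
force: [-4.1, 7.2, 9.2]
width: 0.228
gripper_force: 40.3
```

```bash
cat > feel.py <<'E'
from h import *
s=observe();A=np.array([.4996,.0514]);v=s['position'][:2]-A;r=np.linalg.norm(v);u=v/r;t=np.array([u[1],-u[0]])
F=s['force'];print('clk',s['clock'],'ang',np.degrees(np.arctan2(v[1],v[0])).round(2),'r',r.round(4),'z',s['position'][2].round(4),'Ftan',(-F[:2]@t).round(2),'Frad',(F[:2]@u).round(2),'Fz',F[2].round(2),'w',s['width'])
E
python3 feel.py
python3 - <<'E'
from h import *
a=cv2.imread('pics/top0.png')[205:300,265:420]
b,p=shot('top');b=b[205:300,265:420,::-1]
o=np.hstack([cv2.resize(x,None,fx=2.58,fy=4,interpolation=2) for x in (a,b)])
o=np.vstack([cv2.resize(x,(790,290),interpolation=2) for x in (a[15:75],b[15:75])])
cv2.imwrite('pics/t1.png',o)
E
```

```text
clk 12.8167 ang 37.45 r 0.076 z 0.0973 Ftan 8.21 Frad 1.09 Fz 9.16 w 0.22772705697860593
```

View pics/t1.png

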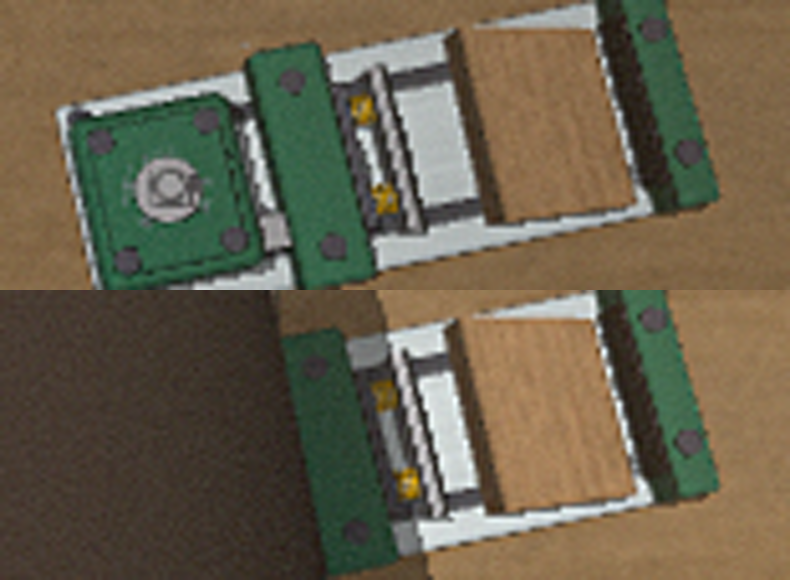

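>>> jog_arm --motion '[[[-0.0061, 0.0044, 0, 0, 0, 0, 1], [-0.0125, 0.0083, 0, 0, 0, 0, 1], [-0.0194, 0.0114, 0, 0, 0, 0, 1], [-0.0265, 0.0138, 0, 0, 0, 0, 1], [-0.0338, 0.0156, 0, 0, 0, 0, 1], [-0.0412, 0.0166, 0, 0, 0, 0, 1], [-0.0488, 0.0168, 0, 0, 0, 0, 1], [-0.0563, 0.0163, 0, 0, 0, 0, 1], [-0.0637, 0.015, 0, 0, 0, 0, 1]]]'

```text
clock: 13.62
position: [0.5747, 0.0333, 0.0983]
ee_rot: [2.27, 2.171, 0.007]
force: [2.0, 8.4, 7.8]
width: 0.23
gripper_force: 40.1
```

```bash
python3 feel.py
python3 - <<'E'
from h import *
b,p=shot('top','t2.png')
s,ps=shot('side','s2.png')
o=np.hstack([cv2.resize(b[215:285,300:420],(440,257),interpolation=2),cv2.resize(s[110:190,205:305],(350,257),interpolation=2)])
cv2.imwrite('pics/t2c.png',o[:,:,::-1])
E
python3 arc.py -15.14 5 .1;python3 arc.py -43.79 4 .05
```

```text
clk 13.6167 ang -13.57 r 0.0772 z 0.0983 Ftan 8.61 Frad -0.01 Fz 7.78 w 0.2296399717455454
[[-0.0072, -0.002], [-0.0143, -0.0047], [-0.021, -0.0081], [-0.0273, -0.0121], [-0.0332, -0.0168]] end -43.78788975654116
[[-0.0028, -0.0025], [-0.0054, -0.0052], [-0.0079, -0.008], [-0.0103, -0.011]] end -55.24915590261646
```

View pics/t2c.png

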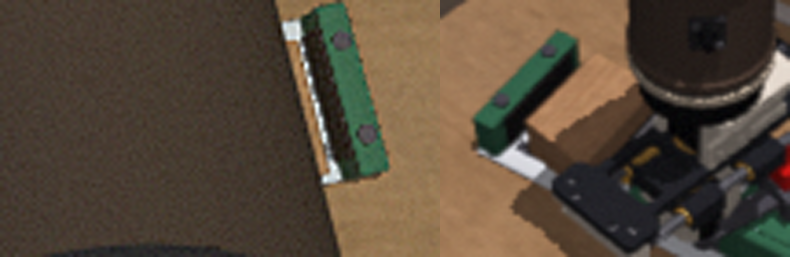

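```bash
cat > arc.py <<'E'
import sys
from h import *
psi=np.radians(87.37);E=np.array([[np.cos(psi),np.sin(psi)],[np.sin(psi),-np.cos(psi)]])
P=lambda a,r=.075:r*np.array([np.cos(np.radians(a)),np.sin(np.radians(a))])
# args: start angle, start radius, n, d(deg)
a,r,n,d=[float(x) for x in sys.argv[1:5]]
print([[round(float(v),4) for v in E@(P(a-i*d)-P(a,r))] for i in range(1,int(n)+1)],'end',a-n*d)
E
sed -i 's/\.4996,\.0514/.5012,.0512/' feel.py; python3 feel.py
python3 arc.py -15.3 .0736 5 6; python3 arc.py -45.3 .075 4 3;python3 arc.py -57.3 .075 4 3;python3 arc.py -69.3 .075 4 3;python3 arc.py -81.3 .075 4 3;python3 arc.py -93.3 .075 4 3;python3 arc.py -105.3 .075 4 3
```

```text
clk 13.7167 ang -15.16 r 0.0757 z 0.0984 Ftan 4.66 Frad 0.75 Fz 8.79 w 0.2302364725340284
[[-0.0079, -0.0008], [-0.0152, -0.0037], [-0.0221, -0.0073], [-0.0286, -0.0117], [-0.0347, -0.0167]] end -45.3
[[-0.0028, -0.0027], [-0.0055, -0.0056], [-0.008, -0.0086], [-0.0104, -0.0118]] end -57.3
[[-0.0022, -0.0033], [-0.0042, -0.0066], [-0.006, -0.0101], [-0.0077, -0.0137]] end -69.3
[[-0.0015, -0.0036], [-0.0027, -0.0074], [-0.0038, -0.0111], [-0.0047, -0.015]] end -81.3
[[-0.0007, -0.0039], [-0.0011, -0.0078], [-0.0014, -0.0117], [-0.0015, -0.0156]] end -93.3
[[0.0001, -0.0039], [0.0005, -0.0078], [0.0011, -0.0117], [0.0018, -0.0156]] end -105.3
[[0.001, -0.0038], [0.0021, -0.0076], [0.0035, -0.0112], [0.005, -0.0149]] end -117.3
```

>>> jog_arm --motion '[[[-0.0079, -0.0008, 0, 0, 0, 0, 1], [-0.0152, -0.0037, 0, 0, 0, 0, 1], [-0.0221, -0.0073, 0, 0, 0, 0, 1], [-0.0286, -0.0117, 0, 0, 0, 0, 1], [-0.0347, -0.0167, 0, 0, 0, 0, 1]]]'

```text
clock: 14.13
position: [0.5573, -0.0016, 0.0985]
ee_rot: [2.269, 2.168, 0.008]
force: [6.5, 5.5, 5.0]
width: 0.229
gripper_force: 39.9
```

>>> jog_arm --motion '[[[-0.0028, -0.0027, 0, 0, 0, 0, 1], [-0.0055, -0.0056, 0, 0, 0, 0, 1], [-0.008, -0.0086, 0, 0, 0, 0, 1], [-0.0104, -0.0118, 0, 0, 0, 0, 1]]]'

```text
clock: 14.47
position: [0.5457, -0.0121, 0.0987]
ee_rot: [2.268, 2.167, 0.009]
force: [7.1, 1.6, 4.2]
width: 0.228
gripper_force: 39.9
```

```bash
python3 feel.py; python3 - <<'E'
from h import *
b,p=shot('top','t3.png')
s,ps=shot('side','s3.png')
for n in ('block',):
  for c in ('top','side'): print(c,[(x['p'],x['pixel'],int(x['mask'].sum())) for x in silhouettes(n,c)[:2]])
E
```

```text
clk 14.4667 ang -54.86 r 0.0774 z 0.0987 Ftan 6.69 Frad 2.78 Fz 4.23 w 0.22817381410440565
top []
side [(0.66, [240.2, 138.2], 327)]
```

>>> jog_arm --motion '[[[-0.0022, -0.0033, 0, 0, 0, 0, 1], [-0.0042, -0.0066, 0, 0, 0, 0, 1], [-0.006, -0.0101, 0, 0, 0, 0, 1], [-0.0077, -0.0137, 0, 0, 0, 0, 1]]]'

```text
clock: 15.0
position: [0.5323, -0.02, 0.0988]
ee_rot: [2.268, 2.165, 0.009]
force: [7.7, -0.1, 3.4]
width: 0.228
gripper_force: 39.9
```

```bash
python3 feel.py; python3 - <<'E'
from h import *
from scipy.optimize import least_squares
Q=np.array([(.5022,.1266),(.5599,.0976),(.5747,.0333),(.5573,-.0016),(.5457,-.0121),observe()['position'][:2]])
r=least_squares(lambda c:np.hypot(*(Q-c[:2]).T)-.075,[.5,.05]);print(r.x,r.fun.round(4))
# side montage: before (s2), s3, now
n,p=shot('side','s4.png')
o=np.hstack([cv2.resize(x[105:195,205:285],(264,297),interpolation=2) for x in (cv2.imread('pics/side0.png'),cv2.imread('pics/s2.png'),n[:,:,::-1])])
cv2.imwrite('pics/s4c.png',o)
E
```

```text
clk 15.0 ang -66.4 r 0.0777 z 0.0988 Ftan 6.97 Frad 3.2 Fz 3.43 w 0.22835912933345404
[0.50238095 0.04989912] [ 0.0017 -0.0003 -0.0008  0.0003  0.0006  0.0011]
```

View pics/s4c.png

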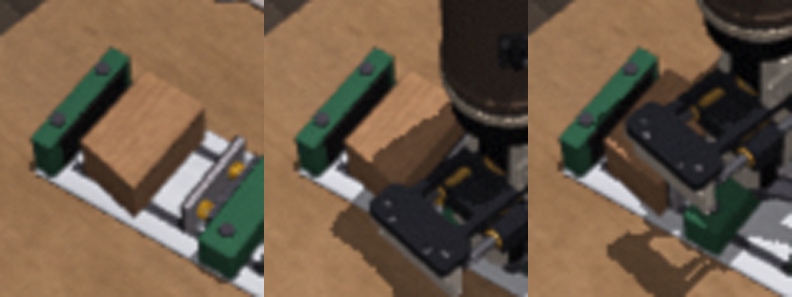

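>>> jog_arm --motion '[[[-0.002, -0.0034, 0, 0, 0, 0, 1], [-0.0036, -0.0071, 0, 0, 0, 0, 1], [-0.005, -0.0107, 0, 0, 0, 0, 1], [-0.0062, -0.0146, 0, 0, 0, 0, 1]]]'

```text
clock: 15.38
position: [0.5171, -0.0254, 0.0986]
ee_rot: [2.268, 2.165, 0.009]
force: [8.3, 0.6, 2.8]
width: 0.23
gripper_force: 39.9
```

```bash
python3 feel.py
```

```text
clk 15.3833 ang -78.26 r 0.0782 z 0.0986 Ftan 8.29 Frad 1.13 Fz 2.77 w 0.22975914531164715
```

>>> jog_arm --motion '[[[-0.0007, -0.0039, 0, 0, 0, 0, 1], [-0.0011, -0.0078, 0, 0, 0, 0, 1], [-0.0014, -0.0117, 0, 0, 0, 0, 1], [-0.0015, -0.0156, 0, 0, 0, 0, 1]]]'

```text
clock: 15.72
position: [0.5016, -0.0272, 0.0987]
ee_rot: [2.268, 2.163, 0.008]
force: [8.1, -2.7, 3.2]
width: 0.228
gripper_force: 39.9
```

```bash
python3 feel.py
```

```text
clk 15.7167 ang -89.69 r 0.0784 z 0.0987 Ftan 8.09 Frad 2.71 Fz 3.23 w 0.22833380808128456
```

>>> jog_arm --motion '[[[0.0001, -0.0039, 0, 0, 0, 0, 1], [0.0005, -0.0078, 0, 0, 0, 0, 1], [0.0011, -0.0117, 0, 0, 0, 0, 1], [0.0018, -0.0156, 0, 0, 0, 0, 1]]]'

```text
clock: 16.05
position: [0.4862, -0.0257, 0.0988]
ee_rot: [2.269, 2.161, 0.007]
force: [7.1, -7.9, 5.4]
width: 0.225
gripper_force: 39.9
```

```bash
python3 feel.py; python3 arc.py -105.3 .075 3 3;python3 arc.py -114.3 .075 3 3;python3 arc.py -123.3 .075 3 3;python3 arc.py -132.3 .075 3 3
```

```text
clk 16.05 ang -101.05 r 0.0784 z 0.0988 Ftan 8.5 Frad 6.37 Fz 5.42 w 0.22454760728624265
[[0.001, -0.0038], [0.0021, -0.0076], [0.0035, -0.0112]] end -114.3
[[0.0015, -0.0036], [0.0033, -0.0071], [0.0052, -0.0106]] end -123.3
[[0.0021, -0.0033], [0.0044, -0.0065], [0.0068, -0.0096]] end -132.3
[[0.0026, -0.003], [0.0053, -0.0058], [0.0082, -0.0084]] end -141.3
```

>>> jog_arm --motion '[[[0.0003, -0.0038, 0, 0, 0, 0, 1], [0.0007, -0.0076, 0, 0, 0, 0, 1], [0.002, -0.0113, 0, 0, 0, 0, 1]]]'

```text
clock: 16.3
position: [0.4755, -0.0229, 0.0989]
ee_rot: [2.268, 2.161, 0.009]
force: [8.8, -7.1, 4.5]
width: 0.227
gripper_force: 40.0
```

```bash
python3 feel.py; python3 - <<'E'
from h import *
print([(x['p'],x['pixel'],int(x['mask'].sum())) for x in silhouettes('block','side')[:2]])
E
```

```text
clk 16.3 ang -109.11 r 0.0784 z 0.0989 Ftan 10.62 Frad 3.84 Fz 4.49 w 0.22718565311548441
[(0.63, [238.5, 154.7], 334)]
```

>>> jog_arm --motion '[[[0.0015, -0.0036, 0, 0, 0, 0, 1], [0.0033, -0.0071, 0, 0, 0, 0, 1]]]'

```text
clock: 16.52
position: [0.4688, -0.0201, 0.099]
ee_rot: [2.269, 2.16, 0.008]
force: [7.9, -11.3, 6.0]
width: 0.228
gripper_force: 40.0
```

```bash
python3 feel.py
```

```text
clk 16.5167 ang -114.42 r 0.0783 z 0.099 Ftan 11.9 Frad 7.01 Fz 5.99 w 0.22772657618220088
```

>>> jog_arm --motion '[[[0.0018, -0.0035, 0, 0, 0, 0, 1]]]'

```text
clock: 16.6
position: [0.4653, -0.0184, 0.099]
ee_rot: [2.269, 2.16, 0.008]
force: [7.7, -12.4, 6.9]
width: 0.228
gripper_force: 40.0
```

```bash
python3 feel.py
```

```text
clk 16.6 ang -117.28 r 0.0783 z 0.099 Ftan 12.51 Frad 7.46 Fz 6.88 w 0.22783670633103423
```

>>> jog_arm --motion '[[[-0.001, 0, 0, 0, 0, 0, 1], [-0.0015, 0, 0, 0, 0, 0, 1], [-0.0015, 0, 0, 0, 0, 0, 1], [-0.0015, 0, 0, 0, 0, 0, 1]]]'

```text
clock: 16.93
position: [0.465, -0.0185, 0.0989]
ee_rot: [2.269, 2.162, 0.008]
force: [8.3, -5.3, 5.6]
width: 0.226
gripper_force: 40.0
```

```bash
python3 feel.py
```

```text
clk 16.9333 ang -117.45 r 0.0785 z 0.0989 Ftan 9.8 Frad 0.87 Fz 5.56 w 0.22553467016754208
```

>>> jog_arm --motion '[[[0, 0, 0, 0, 0, 0, -0.2], [0, 0, 0, 0, 0, 0, -0.2], [0, 0, 0, 0, 0, 0, -0.2], [0, 0, -0.01, 0, 0, 0, -0.2], [0, 0, -0.04, 0, 0, 0, -0.4], [0, 0, -0.08, 0, 0, 0, -0.4], [0.0353, 0.0159, -0.1, 0, 0, 0.1, -0.4], [0.0705, 0.0318, -0.1, 0, 0, 0.22, -0.4], [0.0705, 0.0318, -0.1, 0, 0, 0.34, -0.4], [0.0705, 0.0318, -0.1, 0, 0, 0.433, -0.4]]]'

```text
clock: 17.77
position: [0.4951, 0.055, 0.1979]
ee_rot: [-2.687, -1.628, -0.0]
force: [-0.4, -1.2, -0.7]
width: 0.7
gripper_force: 0.0
```

>>> jog_arm --motion '[[[0, 0, 0, 0, 0, 0, -0.4], [0, 0, 0, 0, 0, 0, -0.4], [0, 0, 0, 0, 0, 0, -0.4]]]'

```text
clock: 18.02
position: [0.4943, 0.0521, 0.1973]
ee_rot: [-2.683, -1.634, 0.001]
force: [-0.7, -0.1, 0.0]
width: 0.697
gripper_force: 0.0
```

```bash
python3 - <<'E'
from h import *
st()
im,p=shot('wrist','w5.png');t,pt=shot('top','t5.png');s,ps=shot('side','s5.png');o=observe()
try:
    c=redtop(im,(200,120,380,330));r=cv2.minAreaRect(c);print(r,toplane(p,[r[0]],.1255))
except Exception as e: print(e)
print('exp',proj(p,[.5,.0505,.1255]))
out=np.zeros((600,800,3),np.uint8)
out[:315,:420]=cv2.resize(im,(420,315))
out[:315,420:]=cv2.resize(t[210:290,290:420],(380,315),interpolation=2)
out[315:,:400]=cv2.resize(s[105:195,200:325],(400,285),interpolation=2)
out[315:,400:]=cv2.resize(im[150:300,200:400],(400,285),interpolation=2)
cv2.imwrite('pics/v5.png',out[:,:,::-1])
E
```

```text
18.0167 [0.4943 0.0521 0.1973] [-0.71 -0.09  0.03] [-0.09  0.09 -0.02] 62.71 0.6966710977252498
((287.8562316894531, 214.8429412841797), (39.97792053222656, 30.731779098510742), 86.18592071533203) [[0.50157299 0.05257438 0.1255    ]]
exp [[287.235788   218.15310057]]
```

View pics/v5.png

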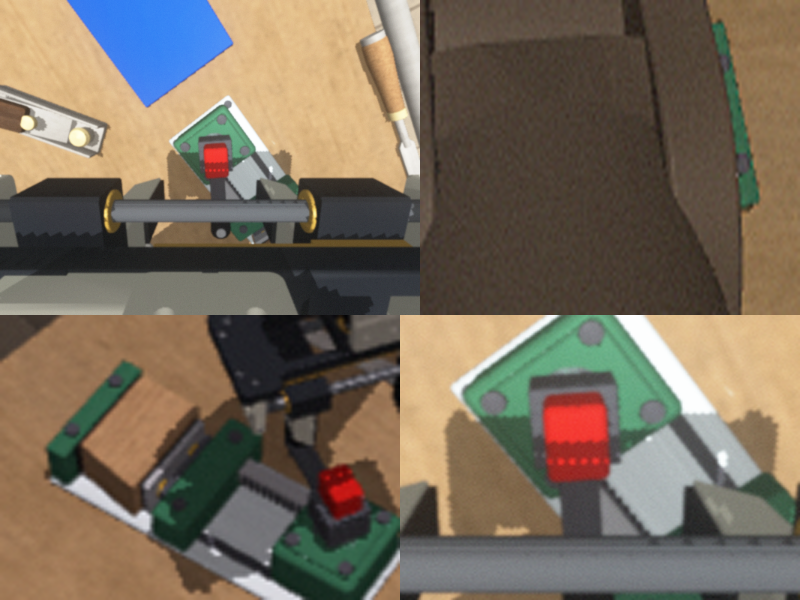

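>>> jog_arm --motion '[[[0.002, 0.0057, 0.01, 0, 0, -0.06, -0.4], [0.002, 0.0057, 0.04, 0, 0, -0.06, -0.4], [0.002, 0.0057, 0.065, 0, 0, -0.06, -0.4], [0.002, 0.0057, 0.08, 0, 0, -0.06, -0.4], [0.002, 0.0057, 0.088, 0, 0, -0.06, -0.4], [0.002, 0.0057, 0.0915, 0, 0, -0.06, -0.4], [0.002, 0.0057, 0.0915, 0, 0, -0.06, -0.4], [0.002, 0.0057, 0.0915, 0, 0, -0.06, -0.4]]]'

```text
clock: 18.83
position: [0.5013, 0.0516, 0.1065]
ee_rot: [2.635, 1.711, 0.002]
force: [-0.7, -0.6, 0.4]
width: 0.701
gripper_force: 0.0
```

```bash
python3 -c "from h import *;st()"
```

```text
18.8333 [0.5013 0.0516 0.1065] [-0.66 -0.63  0.37] [-0.08  0.11  0.01] 65.99 0.7011936889901624
```

>>> jog_arm --motion '[[[0, 0, 0, 0, 0, 0, 0], [0, 0, 0, 0, 0, 0, 0.3], [0, 0, 0, 0, 0, 0, 1], [0, 0, 0, 0, 0, 0, 1], [0, 0, 0, 0, 0, 0, 1], [0, 0, 0, 0, 0, 0, 1], [0, 0, 0, 0, 0, 0, 1], [0, 0, 0, 0, 0, 0, 1], [0, 0, 0, 0, 0, 0, 1], [0, 0, 0, 0, 0, 0, 1]]]' --force 20

```text
clock: 19.67
position: [0.5008, 0.0517, 0.1058]
ee_rot: [-2.635, -1.711, -0.0]
force: [0.3, 0.1, 0.9]
width: 0.261
gripper_force: 19.9
```

```bash
python3 -c "from h import *;st()"
```

```text
19.6667 [0.5008 0.0517 0.1058] [0.27 0.15 0.88] [-0.01  0.08  0.03] 65.99 0.26065024395972997
```

>>> jog_arm --motion '[[[0, 0, -0.003, 0, 0, 0, 1], [0, 0, -0.007, 0, 0, 0, 1], [0, 0, -0.012, 0, 0, 0, 1], [0, 0, -0.018, 0, 0, 0, 1], [0, 0, -0.026, 0, 0, 0, 1], [0, 0, -0.04, 0, 0, 0, 1], [0, 0, -0.06, 0, 0, 0, 1], [0, 0, -0.08, 0, 0, 0, 1], [0, 0, -0.08, 0, 0, 0, 1]]]' --force 30

```text
clock: 20.42
position: [0.5025, 0.0517, 0.1895]
ee_rot: [2.634, 1.71, 0.008]
force: [0.8, -0.0, -4.4]
width: 0.26
gripper_force: 29.9
```

```bash
python3 - <<'E'
from h import *
st();print(observe()['joints'].round(2))
for c in ('top','side'):
    im,p=shot(c,c+'6.png')
    hsv=cv2.cvtColor(im,cv2.COLOR_RGB2HSV);m=(hsv[...,0]>105)&(hsv[...,0]<130)&(hsv[...,1]>180)
    ct=max(cv2.findContours(m.astype(np.uint8),0,2)[0],key=cv2.contourArea);b=cv2.boxPoints(cv2.minAreaRect(ct));q=toplane(p,b,.004);print(c,q.mean(0),q[:,:2].round(3).tolist())
E
```

```text
20.4167 [0.5025 0.0517 0.1895] [ 0.8  -0.03 -4.44] [ 0.   -0.03 -0.  ] 65.97 0.2600497417828688
[-0.63  0.29  0.53  1.95 -0.18  0.95 -0.43]
top [0.49524633 0.25494489 0.004     ] [[0.555, 0.379], [0.582, 0.155], [0.435, 0.135], [0.409, 0.352]]
side [0.49456145 0.25223692 0.004     ] [[0.582, 0.158], [0.43, 0.126], [0.41, 0.353], [0.555, 0.372]]
```

>>> jog_arm --motion '[[[0.03, -0.014, 0, 0, 0, 0, 1], [0.066, -0.03, 0, 0, 0, 0, 1], [0.1, -0.046, 0, 0, 0, 0, 1], [0.134, -0.062, 0, 0, 0, 0, 1], [0.168, -0.077, 0, 0, 0, 0, 1], [0.19, -0.087, 0.01, 0, 0, 0, 1], [0.198, -0.091, 0.04, 0, 0, 0, 1], [0.198, -0.091, 0.08, 0, 0, 0, 1], [0.198, -0.091, 0.11, 0, 0, 0, 1], [0.198, -0.091, 0.13, 0, 0, 0, 1]]]'

```text
clock: 21.35
position: [0.4953, 0.2686, 0.0513]
ee_rot: [2.634, 1.712, -0.01]
force: [-0.5, 0.1, -4.3]
width: 0.26
gripper_force: 29.9
```

>>> jog_arm --motion '[[[0, 0, 0.006, 0, 0, 0, 1], [0, 0, 0.01, 0, 0, 0, 1], [0, 0, 0.014, 0, 0, 0, 1], [0, 0, 0.018, 0, 0, 0, 1], [0, 0, 0.018, 0, 0, 0, 1], [0, 0, 0.018, 0, 0, 0, 1]]]'

```text
clock: 21.85
position: [0.4991, 0.27, 0.0388]
ee_rot: [-2.635, -1.711, -0.004]
force: [1.2, -0.5, -2.4]
width: 0.255
gripper_force: 30.0
```

>>> jog_arm --motion '[[[0, 0, 0.001, 0, 0, 0, 1], [0, 0, 0.002, 0, 0, 0, 1], [0, 0, 0.002, 0, 0, 0, 1]]]'

```text
clock: 22.1
position: [0.4993, 0.2706, 0.0374]
ee_rot: [-2.634, -1.711, -0.005]
force: [-0.7, 1.2, 11.3]
width: 0.264
gripper_force: 30.0
```

Down on the mat. Next I release and retreat straight up.

>>> jog_arm --motion '[[[0, 0, -0.001, 0, 0, 0, 0.3], [0, 0, -0.001, 0, 0, 0, 0], [0, 0, -0.001, 0, 0, 0, -0.2], [0, 0, -0.001, 0, 0, 0, -0.3], [0, 0, -0.001, 0, 0, 0, -0.3], [0, 0, -0.03, 0, 0, 0, -0.3], [0, 0, -0.07, 0, 0, 0, -0.3], [0, 0, -0.11, 0, 0, 0, -0.3], [0, 0, -0.15, 0, 0, 0, -0.3], [0, 0, -0.15, 0, 0, 0, -0.3]]]'

```text
clock: 22.93
position: [0.5019, 0.2709, 0.1931]
ee_rot: [-2.635, -1.709, -0.017]
force: [1.1, -0.5, 1.2]
width: 0.647
gripper_force: 0.0
```

```bash
python3 - <<'E'
from h import *
st()
t,p=shot('top','t7.png');s,ps=shot('side','s7.png');w,pw=shot('wrist','w7.png')
for c in ('top','side','wrist'): print(c,[(x['p'],x['pixel'],int(x['mask'].sum())) for x in silhouettes('crank_grip',c)[:1]])
for n,im,pp in (('side',s,ps),('wrist',w,pw)):
    try: ct=redtop(im);r=cv2.minAreaRect(ct);print(n,r[0],toplane(pp,[r[0]],.057))
    except Exception as e: print(e)
k=silhouettes('block','side');print([(x['p'],x['pixel'],int(x['mask'].sum())) for x in k[:1]])
out=np.zeros((600,800,3),np.uint8)
out[:300,:400]=cv2.resize(s[140:260,300:460],(400,300),interpolation=2)
out[:300,400:]=cv2.resize(t[210:290,290:410],(400,300),interpolation=2)
out[300:,:400]=cv2.resize(s[110:215,205:345],(400,300),interpolation=2)
out[300:,400:]=cv2.resize(w,(400,300))
cv2.imwrite('pics/v7.png',out[:,:,::-1])
E
```

```text
22.9333 [0.5019 0.2709 0.1931] [ 1.09 -0.45  1.19] [-0.06 -0.02 -0.  ] 65.94 0.6473474051516334
top [(0.55, [212.0, 268.3], 506)]
side [(0.87, [367.9, 229.6], 447)]
wrist [(0.67, [279.1, 205.7], 2292)]
side (375.7000427246094, 227.9000244140625) [[0.50110253 0.27130801 0.057     ]]
wrist (280.0, 201.0) [[0.50010687 0.27063793 0.057     ]]
[(0.69, [241.7, 142.7], 811)]
```

View pics/v7.png

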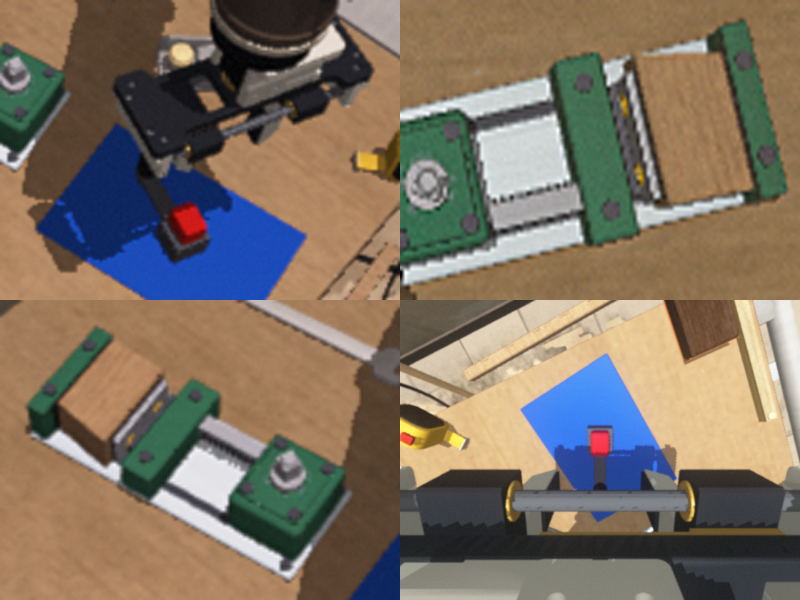

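The crank lies flat on the mat. The block sits tight against the stop, with the coil gap about 4–5 mm shorter than at the start. Signing off.

```bash
python3 -c "from cell import *;print(sign_off())"
```

```text
the job is handed in; nothing more can be done
None
```

I handed the job in at about 23 s of the 72 s; the hand-in returned no verdict. By feel the block is clamped against the stop at about 20 N (sprung face in about 5 mm), and the crank lies flat, knob up, on the blue mat.

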